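# Wind the indexing table on to its next station

## Robot

A 6-joint arm with a two-finger parallel gripper is mounted at the origin on a cart in front of the work surface, level with it; the furniture and walls round the work are solid. World frame = base frame: x ahead of the robot, y to its left, z up, the work surface at z = 0. Lengths are in m, angles in rad, forces in N, time in s.
With the tool pointing down it reaches from about 0.375 to 0.925 m from the base axis. Payload 5.7 kg.
Tool frame: the origin (TCP) lies midway between the tips of the shut fingers; the grasp point (between the pads) lies 19 mm behind it; z points along the fingers, y is the line along which they close (so a half turn about z gives the same grasp; the last joint's range is limited). The gripper opens to 85 mm and grips with 20 to 120 N. Pads are 22 mm wide; open, the fingers measure 114 mm over their backs; the gripper's body (76 mm by 85 mm) begins 54 mm behind the grasp point. The pads swing forward as they close: fully open they stand 13 mm farther back than shut.
Start: joints at [1.092, 0.359, 1.51, -0, 1.272, -0.115], TCP at [0.213, 0.561, 0.231] pointing down, gripper open.
Joint ranges: [-2.97, 2.97], [-1.01, 2.36], [0.21, 2.38], [-0.96, 4.11], [0.2, 2.71], [-2.98, 2.98]. Speed limits (rad/s): [2.39, 2.39, 3.14, 3.14, 3.14, 3.14].

## Interface

Orientations are given as a unit quaternion [x, y, z, w].
In Python, from station import env, eyes gives the robot as it stands. The module is installed in compiled form; this text tells all that it offers.
- The arm moves only by the tool play_rows, never from a script. Its argument "targets" is a list of rows, each an object with "turn": the turn, a rotation vector about the tool's x, y, z in degrees, a list of three; "delta_pos": the shift along the tool's x, y, z in cm, a list of three; "hand": the opening, from -1 (shut) to 1 (fully open), so that 0 is half open. A call has 1 to 5 rows; each row shifts and turns the commanded pose from where the row before left it, along the tool's axes as they then stand; what a row does not reach is not made up. A row lasts 1/10 s, in which the tool goes at most 50 mm and 8.59 degrees, less where a joint would pass 70% of its speed; a pose out of reach is approached as far as the arm can. A call with a gripper value outside its range is refused whole. The fingers move at their own pace and stop on an object; "squeeze" is the grip in N (left out, the last holds). Time passes only in rows, so rows that do not move let the fingers close. It gives the time, the measured TCP pose, the force, the opening and the grip force at its end, in the units of the state.
- env.observe(): the state, without advancing time (a new reading comes with each control period).
- eyes.camera(name): name is "side" or "top" or "wrist"; returns the picture (480x640x3 uint8, red, green, blue); there is no depth.
- eyes.camera_params(name): a dict with "fx", "fy", "cx", "cy" (pixels), "k1" (the pictures are not rectified: a ray, as slopes to the right and down, at radius r is drawn at 1 + k1 r^2 times it, then the intrinsics apply), "position" and "orientation" of the camera in the world. Camera axes: x right, y up, looking along -z (the intrinsics and any distortion apply to the point x, -y, -z); pixel columns grow to the right and rows downward; lengths in m; the calibration is good to about 2 mm. A picture is of the moment at which its call begins: read the wrist's pose just before it. camera_params takes no time and is no camera call; for the wrist camera it gives the pose at the moment of the call.
- env.hand_in(): hands the job in; it is judged then, once.
The state is a dict: "clock": time; "joints": joint angles; "qvel": joint speeds; "joint_efforts": joint torques, N m; "ee_pos": TCP position; "tool_rot": TCP orientation; "ft_force": force on the tool from outside, world axes, zero at the start; "ft_torque": the same for the moment, N m; "width": finger opening in m; "finger_force": force on a finger pad.
Only numpy, scipy, OpenCV 4.12 (cv2) and the standard library are available. Lean on these libraries where they do the work, as an engineer would, in place of code of your own. Each camera call takes 0.05 s, during which the arm holds its last target. There are 200 camera calls.

## Task

Set the loose hand crank down on the indexing table's square drive shaft until it rests fully home, let go of it, then take it by its upright knob and wind it two full turns clockwise (seen from above), so that the table moves on a quarter turn and the transformer stands at the pointer where the heatsink was. Leave the crank seated on the shaft, and leave the vial and the tip cleaner pot beside the work where they are.

Things in the scene. Friction and masses are not known exactly. Their poses are not given: they have to be found in the camera images.
- crank_hub (a point): Grip point of the loose crank's hub, on its axis, 28 mm above the underside, 12 mm below the top. x points along the arm to the knob, z up. The hub is square, 26 x 26 x 40 mm tall, flats facing x and y: grip it from above across y (26 mm), on the sides without the arm. Underside: blind square socket 13 mm wide, 31 mm deep, 1.5 mm chamfer, in line with the flats.
- crank: The whole loose hand crank, dark steel, about 0.18 kg. It stands on the bench upright, as it is used, and is stable. A flat arm 16 mm wide (28 to 38 mm above the underside) runs from the hub to an upright black knob 58 mm away; a short counterweight, 15 mm long, on the other side. Origin: centre of the hub's underside; axes as crank_hub.
- crank_knob: The crank's knob: black, upright, 20 mm diameter, 34 mm tall, 58 mm from the hub's axis. Origin: its centre, 56 mm above the hub's underside (16 mm above the hub's top, 18 above the arm). It spins freely about its vertical axis, so its yaw means nothing and the gripper holding it can go round in a circle without turning.
- shaft (a point): Top end of the drive shaft: bright upright steel, 10 mm square, 28 mm above its collar, last 6 mm tapered; on the grey gear housing (90 x 90 x 38 mm) on the robot's side of the round table. x and y are square with its flats and turn with it, z up. The crank fits in four positions a quarter turn apart, with 1.5 mm play to each side.
- seat (a point): Point on the shaft's axis on top of its collar, 42 mm above the bench, 28 mm below the shaft's end. The underside of the hub rests here when fully home (crank_hub is then 28 mm above it). x points from the shaft to the middle of the round table, 125 mm away.
- spindle (a joint): Angle of the drive shaft, rad; grows clockwise seen from above; within 0.25 of 0 at the start. It stays where it is left and takes about 0.06 N m to turn (1 N at the knob). Two turns are 12.57. The loose fit lets the crank turn up to 0.4 rad before it drives the shaft.
- turntable (a joint): Angle of the round table, rad, clockwise from above positive, geared to the shaft: one eighth of its angle, same direction. About 0 at the start; two turns of the shaft bring it to 1.571.
- heatsink_mark (a point): Dark index mark on the rim of the round aluminium table (110 mm diameter, top 36 mm above the bench) at the station of the finned heatsink; at the pointer at the start. The parts on the table are fixed to it and reach at most 82 mm above the bench.
- pointer_tip (a point): Tip of the fixed steel pointer on the gear housing, 42 mm above the bench, reaching just over the table's near rim; it shows the station.
- transformer_mark (a point): The same mark at the station of the transformer (upright plate with a block winding, 28 x 36 x 31 mm), a quarter turn before the pointer at the start; it has to come to the pointer (under its tip).
- vial2: Bystander: standing white vial with a black cap, 25 mm in diameter, 49 mm tall; origin under its centre.
- tip_cleaner: Bystander: round black tip cleaner pot, 66 mm in diameter, 36 mm tall; origin under its centre.

How it is judged:
On the way, in this order (a step that is already met when the one before it is completed fails the run):
1. the crank rests fully home on the shaft and is let go, the shaft not yet wound (within 0.8 rad of zero) (horizontal distance between crank_hub and seat below 0.005 m and z of crank_hub in the frame of seat below 0.032 m and contact force between the fingers and crank below 0.05 N and value of joint spindle between -0.8 and 0.8 rad), for 0.1 s.
2. the crank, on the shaft, is driven by its knob past three quarters of a turn (horizontal distance between crank_hub and seat below 0.006 m and z of crank_hub in the frame of seat below 0.036 m and contact force between the fingers and crank_knob above 0.3 N and value of joint spindle above 4.7 rad), for 0.05 s.
At the end, for the whole second after the job is handed in: The shaft has been wound two turns clockwise (12.57 rad, within 0.6 rad, so the transformer's mark is within about 4.5 degrees of the pointer), it is at rest, and the crank sits fully home on the shaft (hub within 5 mm of the shaft's axis and 4 mm of its seat) (value of joint spindle between 11.97 and 13.17 rad and value of joint turntable between 1.49 and 1.652 rad and horizontal distance between crank_hub and seat below 0.005 m and z of crank_hub in the frame of seat below 0.032 m and velocity of joint spindle between -0.1 and 0.1 rad/s); the robot touches nothing.
It fails at once if vial or tip cleaner pushed more than 30 mm away (distance of any of vial2, tip_cleaner from where it was at the start of the episode above 0.03 m).
It also fails if it takes over 67 s, if anything falls off the work surface, if the arm or the gripper's body presses on something with over 40 N, if the wrist force passes 120 N, or if a joint passes its speed limit or range.

## Working session

There is one attempt and no reset: what is moved stays moved. The work goes in short steps, Python scripts to look and compute and a tool call to move; the robot and the scene stay as the last step left them, time stands still between calls to the robot, and variables do not carry over. Pictures are saved under pics/ and viewed, at most 10 in all, crops included, and the job is handed in when it is done.

Besides the shell and the picture viewer there is one more tool, called by a JSON object that holds its "method" and its "body". play_rows: Moves the arm, as the interface text tells. Its arguments: {"type":"object","properties":{"targets":{"type":"array","items":{"type":"object","properties":{"turn":{"type":"array","items":{"type":"number"}},"delta_pos":{"type":"array","items":{"type":"number"}},"hand":{"type":"number"}}}},"squeeze":{"type":"number"}},"required":["targets"]}

```bash
mkdir -p pics
cat > h.py <<'E'
import numpy as np, cv2
from scipy.spatial.transform import Rotation as R
from station import env, eyes
def ray(p,u,v):
    x=np.array([(u-p['cx'])/p['fx'],(v-p['cy'])/p['fy']])
    y=x.copy()
    for _ in range(20): y=x/(1+p['k1']*(y@y))
    d=R.from_quat(p['orientation']).apply([y[0],-y[1],-1]); return np.array(p['position']),d
def onz(p,u,v,z):
    o,d=ray(p,u,v); return o+d*(z-o[2])/d[2]
def proj(p,X):
    c=R.from_quat(p['orientation']).inv().apply(np.array(X)-p['position'])
    s=np.array([c[0]/-c[2],-c[1]/-c[2]]); s=s*(1+p['k1']*(s@s))
    return p['fx']*s[0]+p['cx'],p['fy']*s[1]+p['cy']
def shot(n,f):
    p=eyes.camera_params(n); im=eyes.camera(n); cv2.imwrite('pics/'+f,im[:,:,::-1]); return p,im
E
python3 - <<'E'
from h import *
for n in('top','side'):
    p,_=shot(n,n+'0.png'); print(n,p)
s=env.observe(); print(s)
E
```

```text
top {'fx': 602.2683345371762, 'fy': 602.2683345371762, 'cx': 334.4400765765538, 'cy': 226.7744894012405, 'k1': -0.18224854338514337, 'position': array([0.34082359, 0.38537759, 1.25116927]), 'orientation': array([ 0.04054   , -0.05761482, -0.69799571,  0.71262825])}
side {'fx': 483.3946196234275, 'fy': 483.3946196234275, 'cx': 318.24733659753844, 'cy': 249.22112317351034, 'k1': -0.04403752317590683, 'position': array([ 0.46025717, -0.36817829,  0.44432977]), 'orientation': array([ 0.52591847, -0.0031421 , -0.00992539,  0.85047127])}
{'clock': 0.1, 'joints': array([ 1.09189396e+00,  3.59439513e-01,  1.51134494e+00,  4.24058382e-05,
        1.27253421e+00, -1.15086437e-01]), 'qvel': array([ 0.00019994, -0.0008916 , -0.00355584,  0.00046089,  0.00106622,
        0.00010193]), 'joint_efforts': array([-8.82962449e-04, -5.28651702e+01, -2.79351801e+01, -3.45854542e-04,
        4.88104721e-03, -8.89754489e-06]), 'ee_pos': array([0.21319674, 0.56016603, 0.23052588]), 'tool_rot': array([ 1.80912464e-01,  9.83498823e-01, -8.19292567e-04, -2.71930339e-04]), 'ft_force': array([ 0.89570065, -0.34455083, -0.12845389]), 'ft_torque': array([ 0.00089415,  0.00753238, -0.0096694 ]), 'finger_force': 0.0, 'width': 0.08518115880101661}
```

View pics/top0.png

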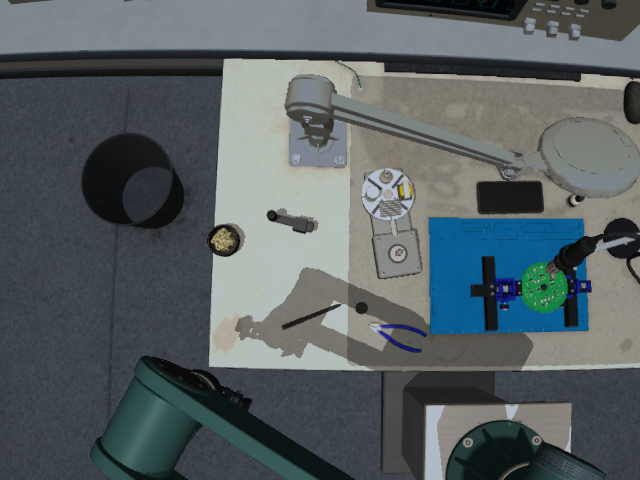

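View pics/side0.png

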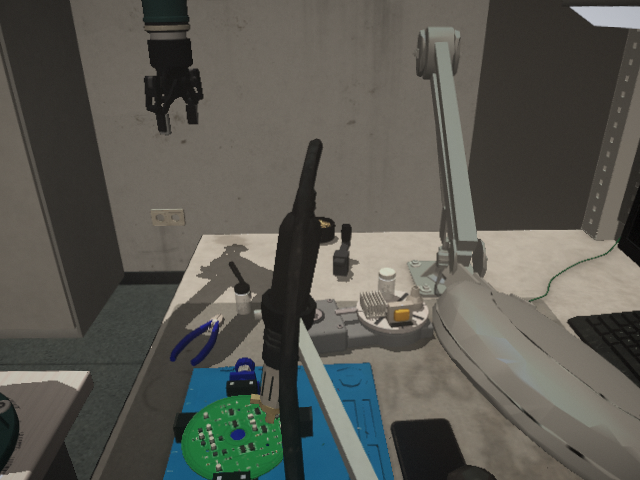

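Run:
```python
from h import *
p=np.load if 0 else eyes.camera_params('top'); s=eyes.camera_params('side')
for n,u,v,z in [('hub',302,226,.04),('knob',272,215,.073),('shaft',399,252,.07),('table',388,194,.036),('vial',361,308,.049),('pot',225,240,.036),('lampbase',318,150,.0),('lamparm',510,160,.3),('lamparm',330,105,.4),('housing corner',376,236,.038),('hc',416,231,.038),('hc',423,270,.038),('hc',380,278,.038)]:
    X=onz(p,u,v,z); print(n,X.round(3),np.round(proj(s,X)))
im=cv2.imread('pics/top0.png'); cv2.imwrite('pics/c.png',cv2.resize(im[160:300,250:440],(760,560),interpolation=cv2.INTER_CUBIC))
```

```text
hub [0.511 0.424 0.04 ] [338. 253.]
knob [0.527 0.483 0.073] [345. 224.]
shaft [0.459 0.23  0.07 ] [310. 296.]
table [0.582 0.248 0.036] [391. 307.]
vial [0.347 0.302 0.049] [241. 284.]
pot [0.479 0.58  0.036] [319. 222.]
lampbase [0.681 0.395 0.   ] [432. 278.]
lamparm [0.593 0.074 0.3  ] [448. 176.]
lamparm [0.642 0.376 0.4  ] [434.  44.]
housing corner [0.494 0.273 0.038] [333. 298.]
hc [0.506 0.191 0.038] [344. 329.]
hc [0.426 0.176 0.038] [287. 337.]
hc [0.408 0.264 0.038] [278. 302.]
```

View pics/c.png

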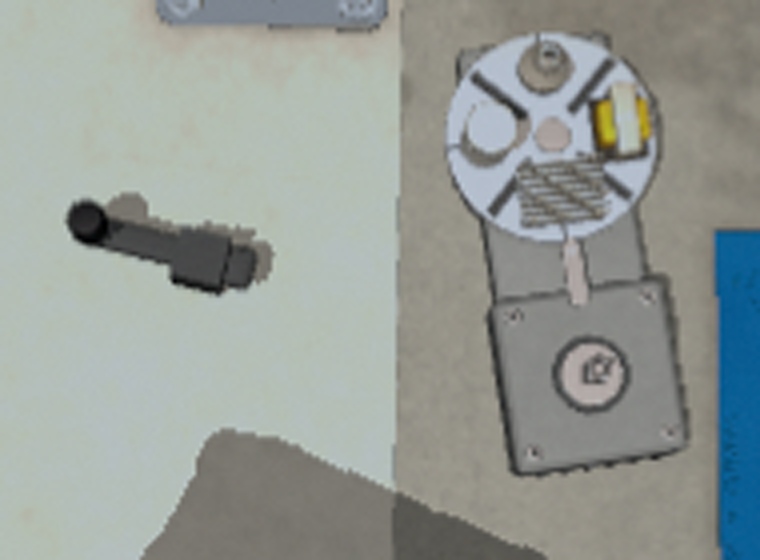

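The top view shows the crank hub at about (300,225), its knob at (272,215), the shaft at (398,252), the table at (388,194), the pot at (225,240) and the vial at (361,308). The lamp arm stays beyond x≈0.6. The hub-to-knob distance comes out at 61 mm against 58 mm given, and the shaft-to-table distance at 124 mm against 125 mm, so the measurements hold. I'll move above the crank.

{"method": "play_rows", "body": {"targets": [{"delta_pos": [-4.1,-0.2,0],"turn": [0,0,0],"hand": 1},{"delta_pos": [-4.1,-0.2,0],"turn": [0,0,0],"hand": 1},{"delta_pos": [-4.1,-0.3,0],"turn": [0,0,0],"hand": 1},{"delta_pos": [-4.1,-0.3,0],"turn": [0,0,0],"hand": 1},{"delta_pos": [-4.1,-0.3,0],"turn": [0,0,0],"hand": 1}]}}

```text
clock: 0.6
ee_pos: [0.4015, 0.4746, 0.2308]
tool_rot: [0.181, 0.984, -0.0, -0.0]
ft_force: [-0.1, -0.0, -0.2]
width: 0.0851
finger_force: 0.0
```

{"method": "play_rows", "body": {"targets": [{"delta_pos": [-4.1,-0.3,0],"turn": [0,0,0],"hand": 1},{"delta_pos": [-4.1,-0.3,0],"turn": [0,0,0],"hand": 1},{"delta_pos": [-4.0,-0.2,0],"turn": [0,0,8.5],"hand": 1},{"delta_pos": [0,0,0],"turn": [0,0,8.5],"hand": 1},{"delta_pos": [0,0,0],"turn": [0,0,8.5],"hand": 1}]}}

```text
clock: 1.1
ee_pos: [0.5129, 0.4235, 0.2304]
tool_rot: [0.397, 0.918, -0.001, -0.0]
ft_force: [0.5, 1.3, 0.6]
width: 0.0855
finger_force: 0.0
```

{"method": "play_rows", "body": {"targets": [{"delta_pos": [0,0,0],"turn": [0,0,8.5],"hand": 1},{"delta_pos": [0,0,0],"turn": [0,0,8.5],"hand": 1},{"delta_pos": [0,0,0],"turn": [0,0,8.5],"hand": 1},{"delta_pos": [0,0,0],"turn": [0,0,8.5],"hand": 1},{"delta_pos": [0,0,0],"turn": [0,0,8.5],"hand": 1}]}}

```text
clock: 1.6
ee_pos: [0.5113, 0.4245, 0.2307]
tool_rot: [0.702, 0.712, -0.001, -0.0]
ft_force: [-0.3, 0.3, 0.3]
width: 0.0854
finger_force: 0.0
```

{"method": "play_rows", "body": {"targets": [{"delta_pos": [0,0,0],"turn": [0,0,8],"hand": 1},{"delta_pos": [0,0,0],"turn": [0,0,8],"hand": 1},{"delta_pos": [0,0,0],"turn": [0,0,0],"hand": 1}]}}

```text
clock: 1.9
ee_pos: [0.5113, 0.4245, 0.2307]
tool_rot: [0.793, 0.609, -0.001, -0.0]
ft_force: [-0.3, -0.3, 0.2]
width: 0.085
finger_force: 0.0
```

Run:
```python
from h import *
s=env.observe();print(s['clock'],s['ee_pos'],s['tool_rot'],s['joints'])
p,_=shot('wrist','w1.png'); print(p); print(proj(p,[.511,.424,.04]))
```

```text
1.9 [0.51129087 0.42451156 0.23070181] [ 7.92892496e-01  6.09361247e-01 -6.00225517e-04 -1.04099463e-05] [ 5.89097510e-01  4.52617469e-01  1.35973103e+00 -6.03203758e-05
  1.33044336e+00  8.49398467e-01]
{'fx': 376.0060285834322, 'fy': 376.0060285834322, 'cx': 319.59190149107314, 'cy': 234.7186802047, 'k1': -0.022975972325326287, 'position': array([0.53267753, 0.50375443, 0.37343825]), 'orientation': array([-0.16251066,  0.02192327, -0.12806888,  0.97811452])}
(np.float64(319.6187914894888), np.float64(202.12414153294952))
```

View pics/w1.png

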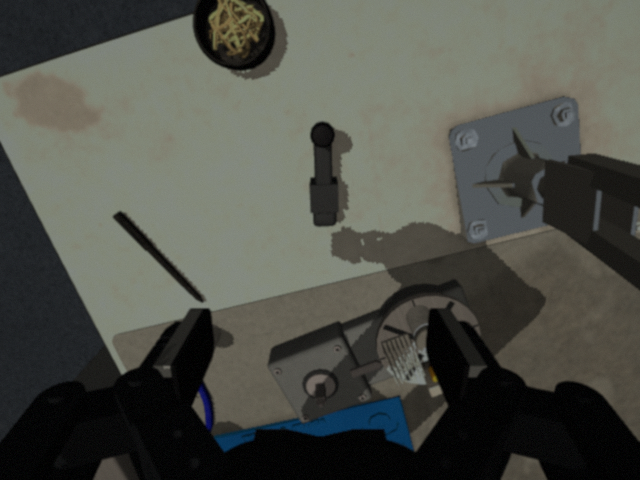

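The wrist view shows the knob at (322,133), the hub at (324,193) and the shaft tip near (320,388). The crank lines up with the gripper.

Run:
```python
from h import *
p=eyes.camera_params('wrist'); im=cv2.imread('pics/w1.png'); g=cv2.cvtColor(im,6)
sub=(g[100:240,290:332]<75).astype('uint8')
w=sub.sum(1); print([(100+i,int(np.flatnonzero(r)[0])+290,int(np.flatnonzero(r)[-1])+290) for i,r in enumerate(sub) if r.any()][::4])
big=np.hstack([cv2.resize(im[105:245,260:400],(400,400),interpolation=2),cv2.resize(im[340:430,270:360],(400,400),interpolation=2)]);cv2.imwrite('pics/c2.png',big)
k=onz(p,322,133,.073);h=onz(p,324,188,.04)
print(k,h,np.linalg.norm((k-h)[:2]),np.degrees(np.arctan2(*(k-h)[1::-1])), onz(p,320,387,.07))
```

```text
[(122, 319, 326), (126, 313, 331), (130, 311, 331), (134, 310, 331), (138, 311, 331), (142, 313, 331), (146, 314, 331), (150, 314, 331), (154, 314, 331), (158, 314, 331), (162, 315, 331), (166, 315, 331), (170, 315, 331), (174, 315, 331), (178, 311, 331), (182, 310, 331), (186, 310, 331), (190, 310, 331), (194, 310, 331), (198, 310, 331), (202, 311, 331), (206, 311, 331), (210, 311, 331), (214, 313, 331), (218, 314, 331), (222, 314, 331), (226, 319, 319)]
[0.52889527 0.48464299 0.073     ] [0.51818338 0.43565099 0.04      ] 0.05014938569819608 77.66662521192261 [0.46552578 0.24868697 0.07      ]
```

View pics/c2.png

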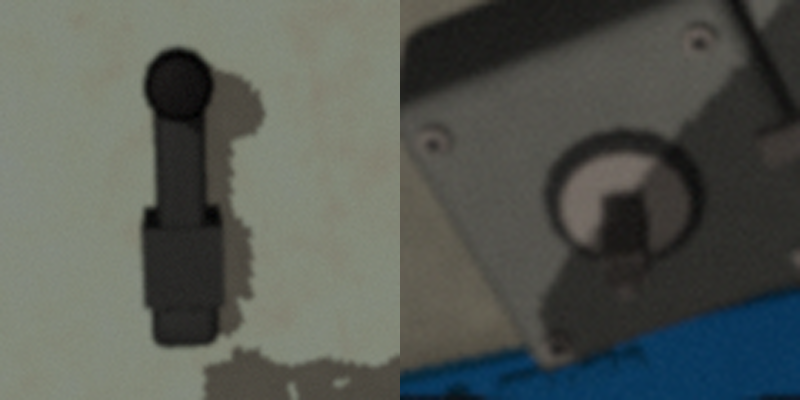

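The enlarged crop puts the hub's top face at rows 184–212, centre (324,198), the knob at (322,134), and the shaft's pale tip at about (322,403).

Run:
```python
from h import *
p=eyes.camera_params('wrist'); s=env.observe()
k=onz(p,322.3,134,.073);h=onz(p,324,198,.04)
print(k,h,np.linalg.norm((k-h)[:2]),np.degrees(np.arctan2(*(k-h)[1::-1])), onz(p,321.5,403,.07))
T=R.from_quat(s['tool_rot']); print(T.inv().apply(h-s['ee_pos'])*100, T.as_matrix().round(3))
t=[np.linalg.lstsq(np.c_[ray(q,*uv)[1],],[0]*3,rcond=None) for q,uv in []]
P=[ray(p,321.5,403),ray(eyes.camera_params('top'),250+598/4,160+368/4)]
A=sum(np.eye(3)-np.outer(d,d)/(d@d) for o,d in P);b=sum((np.eye(3)-np.outer(d,d)/(d@d))@o for o,d in P);print(np.linalg.solve(A,b))
```

```text
[0.52893089 0.48385618 0.073     ] [0.51588274 0.42673968 0.04      ] 0.05858795516428501 77.13171480132432 [0.46191891 0.22890923 0.07      ]
[ 0.34246386  0.39299421 19.07647405] [[ 0.253  0.967 -0.001]
 [ 0.967 -0.253 -0.001]
 [-0.001 -0.001 -1.   ]]
[0.46025424 0.22776493 0.0679573 ]
```

{"method": "play_rows", "body": {"targets": [{"delta_pos": [0.35,0.4,4],"turn": [0,0,-1.8],"hand": 1},{"delta_pos": [0,0,4],"turn": [0,0,0],"hand": 1},{"delta_pos": [0,0,4],"turn": [0,0,0],"hand": 1},{"delta_pos": [0,0,4],"turn": [0,0,0],"hand": 0.6},{"delta_pos": [0,0,3],"turn": [0,0,0],"hand": 0.4}]}}

```text
clock: 2.45
ee_pos: [0.5152, 0.4262, 0.0385]
tool_rot: [0.782, 0.624, -0.001, -0.0]
ft_force: [-0.9, 0.4, -1.3]
width: 0.06
finger_force: 0.0
```

{"method": "play_rows", "body": {"targets": [{"delta_pos": [0,0,2],"turn": [0,0,0],"hand": 0.4},{"delta_pos": [0,0,1],"turn": [0,0,0],"hand": 0.4},{"delta_pos": [0,0,0],"turn": [0,0,0],"hand": -1},{"delta_pos": [0,0,0],"turn": [0,0,0],"hand": -1},{"delta_pos": [0,0,0],"turn": [0,0,0],"hand": -1}], "squeeze": 50}}

```text
clock: 2.95
ee_pos: [0.5174, 0.4278, 0.0129]
tool_rot: [0.783, 0.622, 0.001, 0.0]
ft_force: [0.3, -0.3, -2.0]
width: 0.0254
finger_force: 49.3
```

{"method": "play_rows", "body": {"targets": [{"delta_pos": [0,0,0],"turn": [0,0,0],"hand": -1},{"delta_pos": [0,0,0],"turn": [0,0,0],"hand": -1},{"delta_pos": [0,0,0],"turn": [0,0,0],"hand": -1}]}}

```text
clock: 3.25
ee_pos: [0.5172, 0.4276, 0.0126]
tool_rot: [0.783, 0.622, 0.001, 0.0]
ft_force: [0.6, 0.5, 6.0]
width: 0.0255
finger_force: 50.3
```

{"method": "play_rows", "body": {"targets": [{"delta_pos": [0,0,-2],"turn": [0,0,0],"hand": -1},{"delta_pos": [0,0,-4],"turn": [0,0,0],"hand": -1},{"delta_pos": [0,0,-5],"turn": [0,0,0],"hand": -1},{"delta_pos": [-3.6,-1.1,0],"turn": [0,0,0],"hand": -1},{"delta_pos": [-4,-1,0],"turn": [0,0,0],"hand": -1}]}}

```text
clock: 3.75
ee_pos: [0.4802, 0.3588, 0.1235]
tool_rot: [0.782, 0.623, 0.003, 0.0]
ft_force: [1.8, 0.1, -2.4]
width: 0.0251
finger_force: 49.6
```

{"method": "play_rows", "body": {"targets": [{"delta_pos": [-4,-1,0],"turn": [0,0,0],"hand": -1},{"delta_pos": [-4,-1,0],"turn": [0,0,0],"hand": -1},{"delta_pos": [-4,-1,0],"turn": [0,0,0],"hand": -1},{"delta_pos": [-4,-1,0],"turn": [0,0,0],"hand": -1},{"delta_pos": [-2,-1,0],"turn": [0,0,-7.2],"hand": -1}]}}

```text
clock: 4.25
ee_pos: [0.3868, 0.1911, 0.1211]
tool_rot: [0.742, 0.67, -0.001, -0.0]
ft_force: [-0.7, -0.0, -2.7]
width: 0.0252
finger_force: 49.4
```

{"method": "play_rows", "body": {"targets": [{"delta_pos": [0,0,0],"turn": [0,0,-7.2],"hand": -1},{"delta_pos": [0,0,0],"turn": [0,0,-7.1],"hand": -1},{"delta_pos": [0,0,0],"turn": [0,0,0],"hand": -1},{"delta_pos": [0,0,0],"turn": [0,0,0],"hand": -1}]}}

```text
clock: 4.65
ee_pos: [0.3894, 0.1937, 0.1214]
tool_rot: [0.654, 0.756, 0.0, 0.0]
ft_force: [-1.0, 0.3, -1.8]
width: 0.025
finger_force: 49.4
```

Run:
```python
from h import *
s=env.observe();print(s['clock'],s['ee_pos'],s['tool_rot'],s['joints'])
p,im=shot('wrist','w2.png'); print(proj(p,[.461,.2285,.07]),proj(p,[.461,.2285,.042]),proj(p,s['ee_pos']+[0,0,.03]))
```

```text
4.65 [0.38941553 0.19370351 0.12139016] [6.54274290e-01 7.56257330e-01 1.93682261e-05 5.66570183e-05] [ 3.02562357e-01  2.72237940e-01  1.98275501e+00 -9.79426599e-05
  8.86507069e-01  1.58273172e-01]
(np.float64(460.8584379298935), np.float64(220.14104466188206)) (np.float64(444.60180434875815), np.float64(207.0277804267746)) (np.float64(320.78756667043433), np.float64(350.85508451301))
```

View pics/w2.png

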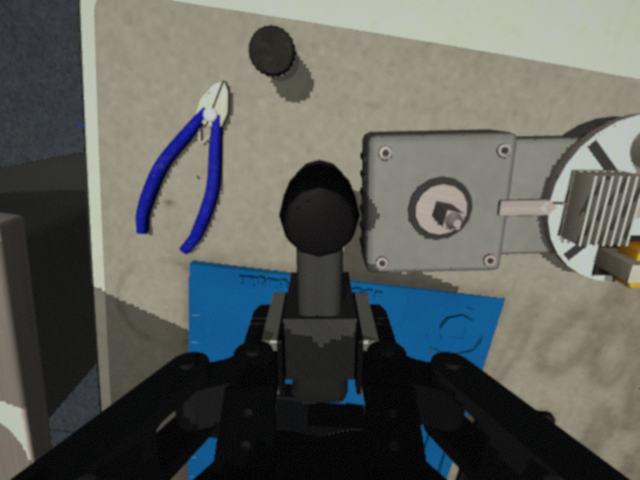

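Wrist view: the crank is held square in the fingers, with the knob at (319,212) and the hub near (320,345). The housing is square with the view, and the shaft tip is near (458,222), where I predicted it. I'll zoom in on the shaft for its tip and angle.

Run:
```python
import cv2,numpy as np
im=cv2.imread('pics/w2.png')
a=cv2.resize(im[170:250,400:480],(400,400),interpolation=2)
b=cv2.resize(im[150:410,240:400],(246,400),interpolation=2)
cv2.imwrite('pics/c3.png',cv2.convertScaleAbs(np.hstack([a,b]),alpha=1.5))
```

```text
(no output)
```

View pics/c3.png

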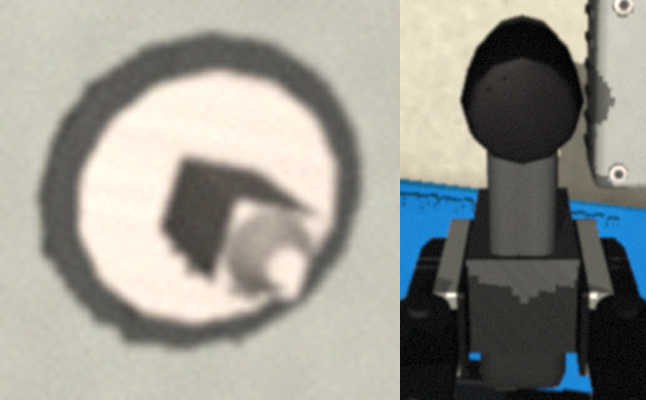

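Run:
```python
from h import *
p=eyes.camera_params('wrist'); s=env.observe(); T=R.from_quat(s['tool_rot']);e=s['ee_pos']
S=onz(p,454.4,221,.07);C=onz(p,440,208,.0415);print('tip',S,'collar',C)
for n,u,v,z in[('front',319.5,318,e[2]-.0126+.04),('knobtop',519*.65-260+240,150+108*.65,e[2]-.0126+.073)]:
    X=onz(p,u,v,z);print(n,T.inv().apply(X-e)*1000)
for Q in(S,C,(S+C)/2): print(T.inv().apply(Q-e)*100)
```

```text
tip [0.45763774 0.22763298 0.07      ] collar [0.45852576 0.22749678 0.0415    ]
front [ 11.76252611  -0.44472861 -27.401139  ]
knobtop [ 57.40500938  -0.89194201 -60.40558487]
[2.36600453 7.23797114 5.13169727]
[2.3399847  7.32393537 7.98169804]
[2.35299462 7.28095325 6.55669765]
```

{"method": "play_rows", "body": {"targets": [{"delta_pos": [1.25,3.7,0],"turn": [0,0,0],"hand": -1},{"delta_pos": [1.2,3.65,0],"turn": [0,0,6.5],"hand": -1},{"delta_pos": [0,0,0],"turn": [0,0,6.5],"hand": -1},{"delta_pos": [0,0,1.5],"turn": [0,0,0],"hand": -1},{"delta_pos": [0,0,1.5],"turn": [0,0,0],"hand": -1}]}}

```text
clock: 5.2
ee_pos: [0.4592, 0.2293, 0.091]
tool_rot: [0.735, 0.678, 0.0, 0.0]
ft_force: [0.0, -0.3, -2.0]
width: 0.0253
finger_force: 49.9
```

{"method": "play_rows", "body": {"targets": [{"delta_pos": [0,0,0.5],"turn": [0,0,0],"hand": -1},{"delta_pos": [0,0,0.5],"turn": [0,0,0],"hand": -1},{"delta_pos": [0,0,0.4],"turn": [0,0,0],"hand": -1},{"delta_pos": [0,0,0.4],"turn": [0,0,0],"hand": -1}]}}

```text
clock: 5.6
ee_pos: [0.4589, 0.2289, 0.0734]
tool_rot: [0.735, 0.678, 0.0, 0.0]
ft_force: [0.5, 0.6, -2.5]
width: 0.0252
finger_force: 49.8
```

{"method": "play_rows", "body": {"targets": [{"delta_pos": [0,0,0.5],"turn": [0,0,0],"hand": -1},{"delta_pos": [0,0,0.5],"turn": [0,0,0],"hand": -1},{"delta_pos": [0,0,0.4],"turn": [0,0,0],"hand": -1},{"delta_pos": [0,0,0.3],"turn": [0,0,0],"hand": -1},{"delta_pos": [0,0,0.1],"turn": [0,0,0],"hand": -1}]}}

```text
clock: 6.1
ee_pos: [0.4584, 0.2287, 0.0549]
tool_rot: [0.735, 0.679, -0.0, -0.0]
ft_force: [0.3, -0.8, -2.1]
width: 0.025
finger_force: 49.9
```

{"method": "play_rows", "body": {"targets": [{"delta_pos": [0,0,0.1],"turn": [0,0,0],"hand": -1},{"delta_pos": [0,0,0.1],"turn": [0,0,0],"hand": -1},{"delta_pos": [0,0,0],"turn": [0,0,0],"hand": -1}]}}

```text
clock: 6.4
ee_pos: [0.4585, 0.2287, 0.0545]
tool_rot: [0.735, 0.679, 0.0, 0.0]
ft_force: [-3.6, -1.3, 12.6]
width: 0.0251
finger_force: 51.8
```

{"method": "play_rows", "body": {"targets": [{"delta_pos": [0,0,0],"turn": [0,0,0],"hand": 0.1},{"delta_pos": [0,0,0],"turn": [0,0,0],"hand": 0.1},{"delta_pos": [0,0,0],"turn": [0,0,0],"hand": 0.1},{"delta_pos": [0,0,-1],"turn": [0,0,0],"hand": 0.1},{"delta_pos": [0,0,-3],"turn": [0,0,0],"hand": 0.1}]}}

```text
clock: 6.9
ee_pos: [0.4565, 0.228, 0.092]
tool_rot: [0.735, 0.678, -0.003, -0.001]
ft_force: [-0.2, -0.3, -0.5]
width: 0.0472
finger_force: 0.0
```

{"method": "play_rows", "body": {"targets": [{"delta_pos": [0,0,-4.2],"turn": [0,0,0],"hand": 0.1},{"delta_pos": [0,0,0],"turn": [0,0,0],"hand": 0.1},{"delta_pos": [0,0,0],"turn": [0,0,0],"hand": 0.1}]}}

```text
clock: 7.2
ee_pos: [0.4595, 0.2291, 0.1367]
tool_rot: [0.735, 0.679, 0.001, 0.001]
ft_force: [-0.5, -0.2, -1.3]
width: 0.0471
finger_force: 0.0
```

Run:
```python
from h import *
s=env.observe();print(s['clock'],s['ee_pos'],s['tool_rot'],s['ft_force'])
p,im=shot('wrist','w3.png'); print(proj(p,[.4589,.2285,.082]),proj(p,[.4635,.286,.115]))
```

```text
7.2 [0.45945598 0.22909292 0.13669721] [7.34570908e-01 6.78530201e-01 1.39025070e-03 6.43676455e-04] [-0.50092554 -0.22231304 -1.26499316]
(np.float64(318.6631258020999), np.float64(260.2424028453467)) (np.float64(318.5993321002657), np.float64(167.04836504839685))
```

View pics/w3.png

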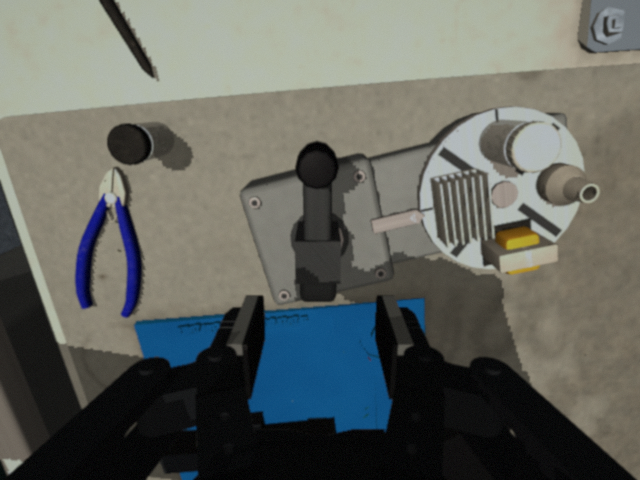

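The crank is seated, with the hub at (318,262) and the knob at (317,165), within 2 px of where I predicted. Next I'll take the knob.

{"method": "play_rows", "body": {"targets": [{"delta_pos": [2.9,-0.1,0],"turn": [0,0,0],"hand": 0.1},{"delta_pos": [2.8,0,0],"turn": [0,0,0],"hand": 0.1},{"delta_pos": [0,0,2.5],"turn": [0,0,0],"hand": 0.1},{"delta_pos": [0,0,2.5],"turn": [0,0,0],"hand": 0.1},{"delta_pos": [0,0,0],"turn": [0,0,0],"hand": -1}], "squeeze": 30}}

```text
clock: 7.75
ee_pos: [0.4583, 0.2842, 0.0813]
tool_rot: [0.734, 0.679, -0.004, -0.001]
ft_force: [-0.3, -0.8, -0.4]
width: 0.0334
finger_force: 0.0
```

{"method": "play_rows", "body": {"targets": [{"delta_pos": [0,0,0],"turn": [0,0,0],"hand": -1},{"delta_pos": [0,0,0],"turn": [0,0,0],"hand": -1},{"delta_pos": [0,0,0],"turn": [0,0,0],"hand": -1},{"delta_pos": [0,0,0],"turn": [0,0,0],"hand": -1}]}}

```text
clock: 8.15
ee_pos: [0.4621, 0.2853, 0.0858]
tool_rot: [0.735, 0.678, 0.0, 0.0]
ft_force: [-0.4, -1.1, -3.9]
width: 0.0184
finger_force: 29.4
```

```bash
cat > circ.py <<'E'
from h import *
import sys
C=np.array([.4585,.228]); r=.058
a0,step,n=map(float,sys.argv[1:4])
s=env.observe(); T=R.from_quat(s['tool_rot']);e=s['ee_pos'][:2]
print(s['clock'],e,s['ft_force'],s['width'],np.degrees(np.arctan2(*(e-C)[::-1])),np.linalg.norm(e-C))
yaw=2*np.arctan2(s['tool_rot'][1],s['tool_rot'][0]); X=np.array([np.cos(yaw),np.sin(yaw)]);Y=np.array([X[1],-X[0]])
for i in range(int(n)):
    a,b=np.radians([a0-i*step,a0-(i+1)*step]); d=r*np.array([np.cos(b)-np.cos(a),np.sin(b)-np.sin(a)])*100
    print(i,round(a0-(i+1)*step,1),round(d@X,2),round(d@Y,2))
E
python3 circ.py 86 18 20
```

```text
8.15 [0.46211911 0.28531767] [-0.36319245 -1.14720378 -3.87241897] 0.01844797822038771 86.38706629499923 0.05743181835306009
0 68.0 -0.27 1.79
1 50.0 -0.81 1.62
2 32.0 -1.27 1.3
3 14.0 -1.61 0.84
4 -4.0 -1.79 0.3
5 -22.0 -1.79 -0.27
6 -40.0 -1.62 -0.81
7 -58.0 -1.3 -1.27
8 -76.0 -0.84 -1.61
9 -94.0 -0.3 -1.79
10 -112.0 0.27 -1.79
11 -130.0 0.81 -1.62
12 -148.0 1.27 -1.3
13 -166.0 1.61 -0.84
14 -184.0 1.79 -0.3
15 -202.0 1.79 0.27
16 -220.0 1.62 0.81
17 -238.0 1.3 1.27
18 -256.0 0.84 1.61
19 -274.0 0.3 1.79
```

{"method": "play_rows", "body": {"targets": [{"delta_pos": [-0.27,1.79,0],"turn": [0,0,0],"hand": -1},{"delta_pos": [-0.81,1.62,0],"turn": [0,0,0],"hand": -1},{"delta_pos": [-1.27,1.3,0],"turn": [0,0,0],"hand": -1},{"delta_pos": [-1.61,0.84,0],"turn": [0,0,0],"hand": -1}]}}

```text
clock: 8.55
ee_pos: [0.5158, 0.241, 0.0854]
tool_rot: [0.735, 0.678, -0.0, -0.0]
ft_force: [-4.8, 0.6, -1.0]
width: 0.019
finger_force: 29.8
```

{"method": "play_rows", "body": {"targets": [{"delta_pos": [0,0,0],"turn": [0,0,0],"hand": -1}]}}

```text
clock: 8.65
ee_pos: [0.516, 0.2397, 0.0854]
tool_rot: [0.735, 0.678, -0.0, 0.0]
ft_force: [-1.4, -0.7, -0.3]
width: 0.0189
finger_force: 29.9
```

```bash
python3 circ.py 14 18 0; python3 -c "
from h import *
s=env.observe();print(s['ee_pos'],s['finger_force'])"
```

```text
8.65 [0.51602266 0.23970659] [-1.44511602 -0.68268474 -0.32755928] 0.018852921707635667 11.503322233566925 0.05870178991395468
[0.51602266 0.23970659 0.08536265] 29.903698386624455
```

Low forces and on the circle, so I'll continue.

{"method": "play_rows", "body": {"targets": [{"delta_pos": [-1.79,0.3,0],"turn": [0,0,0],"hand": -1},{"delta_pos": [-1.79,-0.27,0],"turn": [0,0,0],"hand": -1},{"delta_pos": [-1.62,-0.81,0],"turn": [0,0,0],"hand": -1},{"delta_pos": [-1.3,-1.27,0],"turn": [0,0,0],"hand": -1},{"delta_pos": [-0.84,-1.61,0],"turn": [0,0,0],"hand": -1}]}}

```text
clock: 9.15
ee_pos: [0.4741, 0.1705, 0.086]
tool_rot: [0.735, 0.678, 0.002, 0.001]
ft_force: [2.0, 3.9, -4.8]
width: 0.0188
finger_force: 29.6
```

{"method": "play_rows", "body": {"targets": [{"delta_pos": [-0.3,-1.79,0],"turn": [0,0,0],"hand": -1},{"delta_pos": [0.27,-1.79,0],"turn": [0,0,0],"hand": -1},{"delta_pos": [0.81,-1.62,0],"turn": [0,0,0],"hand": -1},{"delta_pos": [1.27,-1.3,0],"turn": [0,0,0],"hand": -1},{"delta_pos": [1.61,-0.84,0],"turn": [0,0,0],"hand": -1}]}}

```text
clock: 9.65
ee_pos: [0.4024, 0.2145, 0.0858]
tool_rot: [0.735, 0.678, 0.001, 0.001]
ft_force: [8.3, -0.3, -8.0]
width: 0.0189
finger_force: 29.6
```

{"method": "play_rows", "body": {"targets": [{"delta_pos": [1.79,-0.3,0],"turn": [0,0,0],"hand": -1},{"delta_pos": [1.79,0.27,0],"turn": [0,0,0],"hand": -1},{"delta_pos": [1.62,0.81,0],"turn": [0,0,0],"hand": -1},{"delta_pos": [1.3,1.27,0],"turn": [0,0,0],"hand": -1},{"delta_pos": [0.84,1.61,0],"turn": [0,0,0],"hand": -1}]}}

```text
clock: 10.15
ee_pos: [0.4438, 0.2834, 0.0848]
tool_rot: [0.734, 0.679, -0.001, 0.001]
ft_force: [2.3, -12.1, -6.0]
width: 0.0187
finger_force: 30.4
```

{"method": "play_rows", "body": {"targets": [{"delta_pos": [0.3,1.79,0],"turn": [0,0,0],"hand": -1},{"delta_pos": [0,0,0],"turn": [0,0,0],"hand": -1}]}}

```text
clock: 10.35
ee_pos: [0.4633, 0.285, 0.0848]
tool_rot: [0.734, 0.679, -0.001, 0.001]
ft_force: [-0.0, -3.9, -0.9]
width: 0.0188
finger_force: 30.9
```

```bash
python3 circ.py 86 18 0; python3 -c "
from h import *
s=env.observe();print(s['ee_pos'],s['tool_rot'],s['finger_force'])"
```

```text
10.35 [0.4633267 0.2849835] [-0.03697754 -3.92200032 -0.91521133] 0.018757917842210016 85.15840977919837 0.05718755516314941
[0.4633267  0.2849835  0.08484159] [ 0.73435855  0.67876084 -0.0007452   0.00083233] 30.886568343266845
```

{"method": "play_rows", "body": {"targets": [{"delta_pos": [-0.27,1.79,-0.1],"turn": [0,0,0],"hand": -1},{"delta_pos": [-0.81,1.62,0],"turn": [0,0,0],"hand": -1},{"delta_pos": [-1.27,1.3,0],"turn": [0,0,0],"hand": -1},{"delta_pos": [-1.61,0.84,0],"turn": [0,0,0],"hand": -1},{"delta_pos": [-1.79,0.3,0],"turn": [0,0,0],"hand": -1}]}}

```text
clock: 10.85
ee_pos: [0.5172, 0.2231, 0.086]
tool_rot: [0.735, 0.678, 0.0, -0.0]
ft_force: [-3.8, 1.9, -4.1]
width: 0.0189
finger_force: 30.6
```

{"method": "play_rows", "body": {"targets": [{"delta_pos": [-1.79,-0.27,0],"turn": [0,0,0],"hand": -1},{"delta_pos": [-1.62,-0.81,0],"turn": [0,0,0],"hand": -1},{"delta_pos": [-1.3,-1.27,0],"turn": [0,0,0],"hand": -1},{"delta_pos": [-0.84,-1.61,0],"turn": [0,0,0],"hand": -1},{"delta_pos": [-0.3,-1.79,0],"turn": [0,0,0],"hand": -1}]}}

```text
clock: 11.35
ee_pos: [0.4551, 0.169, 0.0866]
tool_rot: [0.735, 0.678, 0.001, 0.001]
ft_force: [2.4, 7.4, -9.4]
width: 0.0185
finger_force: 30.2
```

{"method": "play_rows", "body": {"targets": [{"delta_pos": [0.27,-1.79,0],"turn": [0,0,0],"hand": -1},{"delta_pos": [0.81,-1.62,0],"turn": [0,0,0],"hand": -1},{"delta_pos": [1.27,-1.3,0],"turn": [0,0,0],"hand": -1},{"delta_pos": [1.61,-0.84,0],"turn": [0,0,0],"hand": -1},{"delta_pos": [1.79,-0.3,0],"turn": [0,0,0],"hand": -1}]}}

```text
clock: 11.85
ee_pos: [0.4017, 0.2326, 0.0866]
tool_rot: [0.734, 0.679, 0.002, 0.001]
ft_force: [11.9, -3.9, -16.2]
width: 0.0189
finger_force: 30.2
```

{"method": "play_rows", "body": {"targets": [{"delta_pos": [1.79,0.27,0],"turn": [0,0,0],"hand": -1},{"delta_pos": [1.62,0.81,0],"turn": [0,0,0],"hand": -1},{"delta_pos": [1.3,1.27,0],"turn": [0,0,0],"hand": -1},{"delta_pos": [0.84,1.61,0],"turn": [0,0,0],"hand": -1},{"delta_pos": [0.3,1.79,0],"turn": [0,0,0],"hand": -1}]}}

```text
clock: 12.35
ee_pos: [0.4612, 0.2848, 0.0857]
tool_rot: [0.734, 0.679, -0.002, 0.0]
ft_force: [-2.1, -7.5, -4.9]
width: 0.0188
finger_force: 30.9
```

{"method": "play_rows", "body": {"targets": [{"delta_pos": [0,0,0],"turn": [0,0,0],"hand": -1},{"delta_pos": [0,0,0],"turn": [0,0,0],"hand": 0.1},{"delta_pos": [0,0,0],"turn": [0,0,0],"hand": 0.1},{"delta_pos": [0,0,0],"turn": [0,0,0],"hand": 0.1}]}}

```text
clock: 12.75
ee_pos: [0.4623, 0.2861, 0.0868]
tool_rot: [0.734, 0.679, 0.001, 0.0]
ft_force: [-0.2, 0.4, 0.2]
width: 0.0469
finger_force: 0.0
```

{"method": "play_rows", "body": {"targets": [{"delta_pos": [0,0,-2],"turn": [0,0,0],"hand": 0.1},{"delta_pos": [0,0,-4],"turn": [0,0,0],"hand": 0.1},{"delta_pos": [-2.8,0,0],"turn": [0,0,0],"hand": 0.1},{"delta_pos": [-2.9,0,0],"turn": [0,0,0],"hand": 0.1},{"delta_pos": [0,0,0],"turn": [0,0,0],"hand": 0.1}]}}

```text
clock: 13.25
ee_pos: [0.4567, 0.2267, 0.1469]
tool_rot: [0.735, 0.678, -0.0, 0.0]
ft_force: [-0.7, -0.0, 0.0]
width: 0.0472
finger_force: 0.0
```

Run:
```python
from h import *
s=env.observe();print(s['clock'],s['ee_pos'],s['ft_force'])
p,im=shot('wrist','w4.png'); print(proj(p,[.4585,.228,.082]))
```

```text
13.25 [0.45670652 0.2266623  0.14687003] [-0.66862748 -0.0476497   0.02961125]
(np.float64(322.84118036047676), np.float64(250.12076202894121))
```

View pics/w4.png

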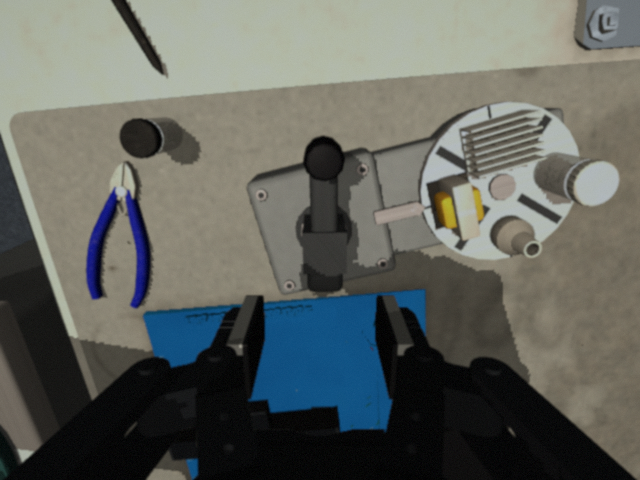

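The transformer (yellow winding) now stands at the pointer at (400,213), the heatsink has moved to the top, and the crank is on the shaft. I'll check the turn from the rim mark near (490,110), and the crank's height.

Run:
```python
from h import *
p=eyes.camera_params('wrist'); im=cv2.imread('pics/w4.png'); g=cv2.cvtColor(im,6)
s=g[98:122,478:502]; 
for r in s[::2]: print(*r[::2])
T=np.array([.5822,.2463])
for m in[(489,109),(490,112)]:
    X=onz(p,*m,.036)[:2]-T; print(np.linalg.norm(X),98.4-np.degrees(np.arctan2(X[1],X[0])))
for z in(.115,.119): K=onz(p,324,158,z)[:2]; print(K,np.linalg.norm(K-[.4585,.228]))
p3=None
b=(g[225:290,295:355]<70)
for i in range(0,65,5): print(225+i,np.flatnonzero(b[i])[[0,-1]]+295 if b[i].any() else None)
print(proj(p,[.4585-.0,.228+.013,.082]),proj(p,[.4585,.228-.013,.082]))
```

```text
131 131 130 134 136 134 135 132 133 132 136 134
134 133 130 134 133 134 136 136 135 134 131 130
135 132 132 133 133 133 133 129 123 120 123 127
136 133 126 119 115 114 125 139 152 161 170 176
128 110 98 123 139 93 152 181 182 184 183 180
105 132 163 177 164 80 140 181 180 181 180 181
172 180 183 183 176 97 125 182 181 181 181 179
182 181 181 182 179 103 112 181 182 182 183 181
181 181 180 181 179 113 90 172 183 183 182 180
183 180 183 182 181 135 81 168 179 171 156 133
182 181 183 183 183 158 115 138 122 101 92 85
182 181 174 162 138 119 97 86 85 87 91 94
0.0545365627347934 -1.975540259672087
0.0525251689963927 -1.540644990673428
[0.46392596 0.28730839] 0.059556072138994005
[0.46392144 0.28782022] 0.06006538701802669
225 [297 354]
230 [297 353]
235 [297 354]
240 [299 354]
245 [301 353]
250 [304 354]
255 [304 354]
260 [304 351]
265 [302 354]
270 [302 354]
275 [301 353]
280 [302 353]
285 [303 344]
(np.float64(320.2497568434891), np.float64(231.6992824119853)) (np.float64(323.7241174364166), np.float64(272.4165182270997))
```

The table has turned about 88°, inside the ±4.5° limit, and the knob angle agrees. To be sure the hub is home, I'll press it lightly with shut fingers; its top should be at z = 0.082.

{"method": "play_rows", "body": {"targets": [{"delta_pos": [0,0,0],"turn": [0,0,0],"hand": -1},{"delta_pos": [0,0,1.5],"turn": [0,0,0],"hand": -1},{"delta_pos": [0,0,1.5],"turn": [0,0,0],"hand": -1},{"delta_pos": [0,0,1.5],"turn": [0,0,0],"hand": -1},{"delta_pos": [0,0,0],"turn": [0,0,0],"hand": -1}]}}

```text
clock: 13.8
ee_pos: [0.4563, 0.2293, 0.0996]
tool_rot: [0.734, 0.679, -0.001, -0.001]
ft_force: [-0.5, -0.3, 0.9]
width: -0.0002
finger_force: 0.0
```

{"method": "play_rows", "body": {"targets": [{"delta_pos": [0,0,0.8],"turn": [0,0,0],"hand": -1},{"delta_pos": [0,0,0.6],"turn": [0,0,0],"hand": -1},{"delta_pos": [0,0,0.3],"turn": [0,0,0],"hand": -1},{"delta_pos": [0,0,0.1],"turn": [0,0,0],"hand": -1}]}}

```text
clock: 14.2
ee_pos: [0.4577, 0.2291, 0.0835]
tool_rot: [0.735, 0.678, 0.0, -0.0]
ft_force: [-1.2, 0.4, 8.9]
width: 0.0001
finger_force: 4.6
```

{"method": "play_rows", "body": {"targets": [{"delta_pos": [0,0,0.1],"turn": [0,0,0],"hand": -1},{"delta_pos": [0,0,0],"turn": [0,0,0],"hand": -1}]}}

```text
clock: 14.4
ee_pos: [0.4579, 0.2291, 0.0833]
tool_rot: [0.735, 0.678, 0.001, 0.0]
ft_force: [-2.0, -0.7, 7.8]
width: -0.0002
finger_force: 3.9
```

{"method": "play_rows", "body": {"targets": [{"delta_pos": [0,0,-1],"turn": [0,0,0],"hand": -1},{"delta_pos": [0,0,-3],"turn": [0,0,0],"hand": -1},{"delta_pos": [0,0,-4],"turn": [0,0,0],"hand": -1},{"delta_pos": [0,0,0],"turn": [0,0,0],"hand": -1},{"delta_pos": [0,0,0],"turn": [0,0,0],"hand": -1}]}}

```text
clock: 14.9
ee_pos: [0.4585, 0.2291, 0.1638]
tool_rot: [0.735, 0.678, 0.002, 0.001]
ft_force: [-0.4, -0.6, 0.1]
width: -0.0004
finger_force: 0.0
```

```bash
python3 -c "
from h import *
print(env.hand_in())"
```

```text
the job is handed in; nothing more can be done
None
```

The crank was set on the shaft, let go, and wound two turns clockwise by its knob. I handed the job in at about 15 s with the transformer at the pointer (table turned about 88°, inside the ±4.5° limit), the crank seated to within about 1.5 mm, and the vial and pot untouched; the hand-in call returned no verdict.

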